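Roll down a stick-on splash strip

TASK

Take the hand roller from its metal rest and roll it firmly along the white three-tile splash strip, from one end to the other, so that all three tiles are pressed fully down into their foam bed. Press the tiles only with the roller, leave the dish brush where it stands, and finally set the roller back upright in its rest and let go.

Things in the scene. Friction and masses are not known exactly. Their poses are not given: they have to be found in the camera images.
- roller: Hand roller: free-turning black drum (d 48, length 88 mm) in a fork under a level steel plate (60 x 146 x 6), upright wooden grip on top. Origin: drum's lowest line, middle; y along the axle, z up, rolls along x. Above origin: axle 24, plate 52 to 58, grip 58 to 118 mm. Grip centred, 26 mm thick (x), 80 long (y); take it across x from above, 90 mm above origin. About 0.36 kg. Half turn alike.
- rest: Fixed aluminium rest, left or right of the strip: base 90 x 146 x 5 mm, two uprights (80 long in x, 12 thick, tops at z = 64 mm) at y = -66 and 66, open front and back. Origin: underside centre; z up. The roller's plate ends lie on the uprights, drum hanging between (gap 120, fork 101 mm wide), axle along y; seated, the roller's origin is 12 mm above the rest's. Yaw within 17 degrees.
- strip: Fixed splash strip on the shelf: black foam bed 240 (x) x 90 (y) x 6 mm with three white laminate tiles in a row, each 74 x 80 x 6 mm, centred at x = -76, 0, 76 mm. Origin: underside centre, on the shelf; z up. Tile tops are 12 mm above the shelf as laid, 7 mm when fully down. Yaw within 20 degrees.
- tile1 (a joint): How far the tile at the strip's -x end has sunk, in m: 0 as laid, 0.005 fully down, when it meets a firm stop. It moves straight down, wherever it is pressed, needs about 8 to 10 N, and stays where it is left.
- tile2 (a joint): The same for the middle tile.
- tile3 (a joint): The same for the tile at the strip's +x end.
- drum (a joint): Angle through which the roller's drum has turned in its fork, rad, 0 at the start, either sign; 24 mm of rolling is 1 rad.
- brush: Bystander, loose: dish brush with a similar wooden grip, but with a white bristle block (55 x 110 x 30 mm) in place of a drum, and without a rest; 105 mm high. Origin: centre of its underside.
There are look-alikes about, which are no part of the job. What is shaped like the roller but pink, purple or turquoise is not meant.

How it is judged:
By the outcome, as a careful person would: the job done as asked, in the order asked, and still so for the second after the job is handed in, with the robot touching nothing.
It also fails if it takes over 58 s, if anything falls off the work surface, if the arm or the gripper's body presses on something with over 40 N, if the wrist force passes 120 N, or if a joint passes its speed limit or range.

ROBOT

A 6-joint arm with a two-finger parallel gripper is mounted at the origin on the work surface. World frame = base frame: x ahead of the robot, y to its left, z up, the work surface at z = 0. Lengths are in m, angles in rad, forces in N, time in s.
With the tool pointing down it reaches from about 0.425 to 0.95 m from the base axis. Payload 3.5 kg.
Tool frame: the origin (TCP) lies midway between the tips of the shut fingers; the grasp point (between the pads) lies 19 mm behind it; z points along the fingers, y is the direction in which the jaws open and shut (so a half turn about z gives the same grasp; the last joint's range is limited). The gripper opens to 85 mm and grips with 20 to 120 N. Pads are 22 mm wide; open, the fingers measure 114 mm over their backs; the gripper's body (76 mm by 85 mm) begins 54 mm behind the grasp point. The pads swing forward as they close: fully open they stand 13 mm farther back than shut.
Start: joints at [1.025, 0.286, 1.577, -0, 1.279, -0.15], TCP at [0.26, 0.623, 0.231] pointing down, gripper open.
Joint ranges: [-2.77, 2.77], [-0.9, 2.22], [0.21, 2.48], [-1.53, 4.67], [0.24, 2.81], [-2.84, 2.84]. Speed limits (rad/s): [2.79, 2.79, 3.14, 3.14, 3.14, 3.14].

INTERFACE

Orientations are given as a unit quaternion [x, y, z, w].
In Python, from plant import ctrl gives the robot as it stands.
- The arm moves only by the tool apply_moves, never from a script. Its argument "moves" is a list that holds one entry, the list of rows, each a list of 7 numbers: the shift along the tool's x, y, z in m, then the turn, a rotation vector about the tool's x, y, z in degrees, then the gripper's target within -1 to 1 (shut at 1, half-way at 0, fully open at -1). In form: [[[tx, ty, tz, ax, ay, az, hand], ...]]. A call has 1 to 12 rows; each row shifts and turns the pose as measured when the row begins, along the tool's axes as they then stand; what a row does not reach is not made up. A row lasts 1/10 s, in which the tool goes at most 50 mm and 8.59 degrees, less where a joint would pass 70% of its speed; a pose out of reach is approached as far as the arm can. A call with a gripper value outside its range is refused whole. The fingers move at their own pace and stop on an object; "force" is the grip in N (left out, the last holds). Time passes only in rows, so rows that do not move let the fingers close. It gives the time, the measured TCP pose, the force and the opening at its end, in the units of the state.
- ctrl.get_state(): the state, without advancing time (a new reading comes with each control period).
- ctrl.read_camera(name): name is "scene" or "side" or "wrist"; returns the picture (480x640x3 uint8, red, green, blue); there is no depth.
- ctrl.get_calibration(name): a dict with "camera_matrix" (3x3 intrinsics, pixels), "cam_to_world" (4x4, takes a point from camera to world coordinates). Camera axes: x right, y up, looking along -z (the intrinsics and any distortion apply to the point x, -y, -z); pixel columns grow to the right and rows downward; lengths in m; the calibration is good to about 2 mm. A picture is of the moment at which its call begins: read the wrist's pose just before it. get_calibration takes no time and is no camera call; for the wrist camera it gives the pose at the moment of the call.
- ctrl.sign_off(): hands the job in, once; it reports no verdict.
The state is a dict: "time": time; "qpos": joint angles; "dq": joint speeds; "joint_efforts": joint torques, N m; "eef_pos": TCP position; "tcp_rot": TCP orientation; "contact_force": force on the tool from outside, world axes, zero at the start; "wrist_torque": the same for the moment, N m; "opening": opening from 0.0 (shut) to 1.0 (fully open).
Only numpy, scipy, OpenCV 4.12 (cv2) and the standard library are available. Lean on these libraries where they do the work, as an engineer would, in place of code of your own. Each camera call takes 0.05 s, during which the arm holds its last target. There are 200 camera calls.

## Working session

There is one attempt and no reset: what is moved stays moved. The work goes in short steps, Python scripts to look and compute and a tool call to move; the robot and the scene stay as the last step left them, time stands still between calls to the robot, and variables do not carry over. Pictures are saved under pics/ and viewed, about 8 in all and at most 12, crops included, and the job is handed in when it is done.

Besides the shell and the picture viewer there is one more tool, called as name(argument=value, ...), one argument or row to a line, values as JSON. apply_moves: Moves the arm, as the interface text tells. Its arguments: {"type":"object","properties":{"moves":{"type":"array","items":{"type":"array","items":{"type":"array","items":{"type":"number"}}}},"force":{"type":"number"}},"required":["moves"]}

```bash
mkdir -p pics && cat > h.py <<'E'
from plant import ctrl
import numpy as np, cv2
from scipy.spatial.transform import Rotation as R
def snap(cam,name):
    K=ctrl.get_calibration(cam); im=ctrl.read_camera(cam); cv2.imwrite(f'pics/{name}.png',im[:,:,::-1]); np.save(f'pics/{name}.npy',{k:np.array(v) if v is not None else None for k,v in K.items()},allow_pickle=True)
def ray(name,px,z):
    C=np.load(f'pics/{name}.npy',allow_pickle=True).item(); T=C['cam_to_world']
    d=C.get('distortion'); 
    p=cv2.undistortPoints(np.array([[px]],float),C['camera_matrix'],d)[0,0]
    v=T[:3,:3]@[p[0],-p[1],-1]; o=T[:3,3]
    return o+v*(z-o[2])/v[2]
def proj(name,P):
    C=np.load(f'pics/{name}.npy',allow_pickle=True).item(); T=C['cam_to_world']
    q=(np.asarray(P)-T[:3,3])@T[:3,:3]; q=q*[1,-1,-1]
    return cv2.projectPoints(q.reshape(-1,1,3),np.zeros(3),np.zeros(3),C['camera_matrix'],C.get('distortion'))[0].reshape(-1,2)
E
python3 - <<'E'
from h import *
for c in ('scene','side','wrist'): snap(c,c+'0')
for c in ('scene','side','wrist'): print(np.load(f'pics/{c}0.npy',allow_pickle=True).item())
print(ctrl.get_state())
E
python3 -c "
import cv2,numpy as np
a,b=[cv2.imread(f'pics/{c}0.png') for c in ('scene','side')]
"
```

```text
{'camera_matrix': array([[596.77454626,   0.        , 313.01224362],
       [  0.        , 596.77454626, 237.6805586 ],
       [  0.        ,   0.        ,   1.        ]]), 'cam_to_world': array([[-5.95669932e-01, -6.67503733e-01,  4.46784174e-01,
         1.10054158e+00],
       [ 8.03228763e-01, -4.95667899e-01,  3.30358726e-01,
         5.56963487e-01],
       [ 9.40889696e-04,  5.55654660e-01,  8.31412662e-01,
         1.24261839e+00],
       [ 0.00000000e+00,  0.00000000e+00,  0.00000000e+00,
         1.00000000e+00]])}
{'camera_matrix': array([[479.68688016,   0.        , 324.22047252],
       [  0.        , 479.68688016, 242.82013597],
       [  0.        ,   0.        ,   1.        ]]), 'cam_to_world': array([[ 0.99923486,  0.03641142, -0.01427923,  0.43823414],
       [-0.03578716,  0.70390625, -0.70939077, -0.70070928],
       [-0.01577869,  0.709359  ,  0.70467073,  0.84859122],
       [ 0.        ,  0.        ,  0.        ,  1.        ]])}
{'camera_matrix': array([[395.49336068,   0.        , 315.13639716],
       [  0.        , 395.49336068, 239.29568121],
       [  0.  
[... 280 characters left out ...]
   ,  1.        ]])}
{'time': 0.15, 'qpos': array([ 1.02504485e+00,  2.86990353e-01,  1.57787273e+00, -1.46271573e-06,
        1.27865953e+00, -1.49987128e-01]), 'dq': array([ 0.00205132, -0.0010276 , -0.0037217 ,  0.00032667, -0.00088569,
       -0.00155047]), 'joint_efforts': array([ 1.00032448e-03, -4.06598890e+01, -2.93142200e+01, -1.02372362e-04,
        3.94680683e-03,  1.46460525e-05]), 'eef_pos': array([0.25990372, 0.62237267, 0.23022884]), 'tcp_rot': array([ 1.96592976e-01,  9.80484712e-01, -9.07416441e-04, -3.28298725e-04]), 'contact_force': array([-0.16394387, -0.08070756, -0.62695517]), 'wrist_torque': array([-0.03808305,  0.00724856, -0.01262284]), 'opening': 1.0011560848577776}
```

View pics/scene0.png

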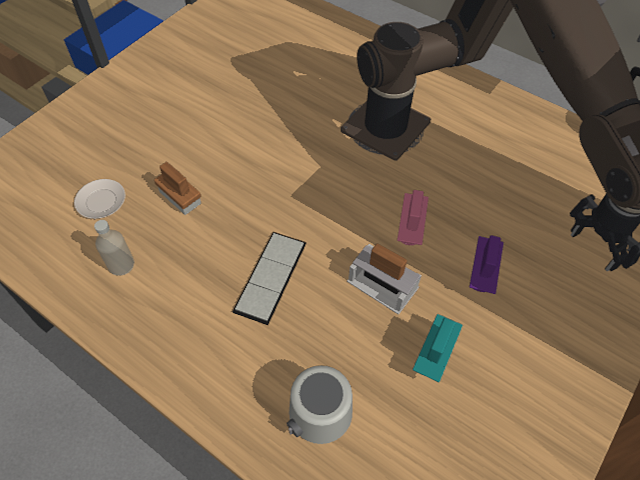

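View pics/side0.png

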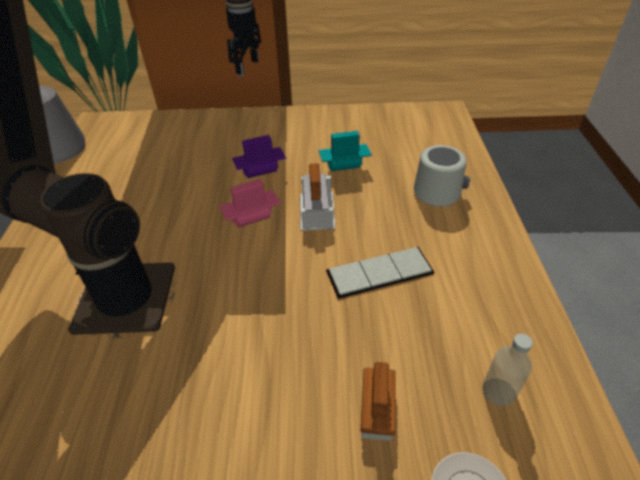

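Scene camera candidates:
- (385,270): wooden grip in a metal rest, with a dark drum below. This fits the roller.
- (177,190): wooden grip with a white block. This is the brush.
- (412,217) pink, (487,263) purple and (438,347) turquoise: look-alikes.

The strip is at (270,277). I'll confirm in an enlarged crop.

```bash
python3 - <<'E'
import cv2,numpy as np
a=cv2.imread('pics/scene0.png')
c=cv2.resize(a[225:335,225:430],None,fx=3.9,fy=3.9,interpolation=cv2.INTER_CUBIC)
cv2.imwrite('pics/crop1.png',c)
b=cv2.imread('pics/side0.png')
cv2.imwrite('pics/crop2.png',cv2.resize(b[155:305,285:440],None,fx=4,fy=4,interpolation=cv2.INTER_CUBIC))
E
```

```text
(no output)
```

View pics/crop1.png

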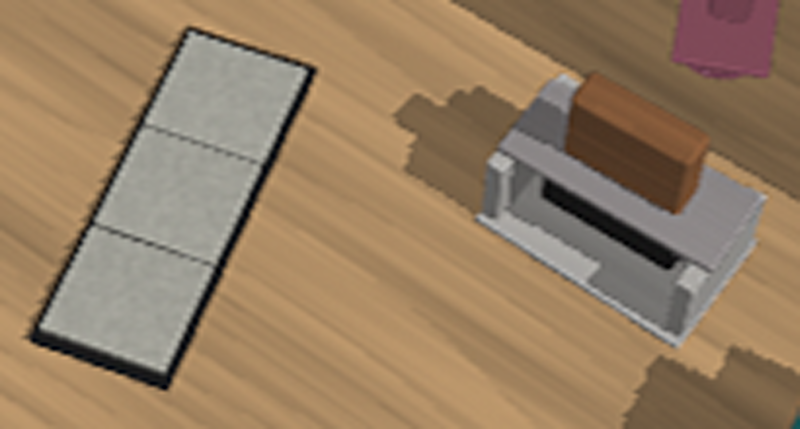

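View pics/crop2.png

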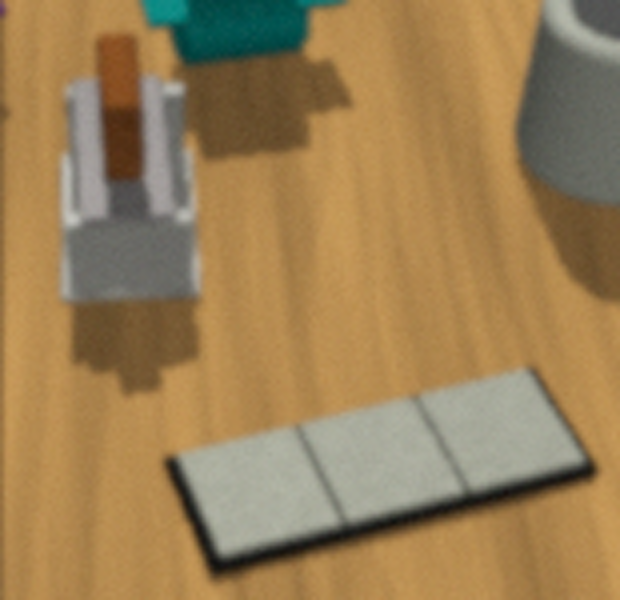

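The crops confirm it: the wooden-grip roller at scene (385,270) hangs in the rest with its black drum visible. The strip's +x end is away from the robot. Next I'll fit the poses.

```bash
cat > fit.py <<'E'
from h import *
from scipy.optimize import least_squares
s=lambda p:((p[0]+.5)/3.9-.5+225,(p[1]+.5)/3.9-.5+225)
d=lambda p:((p[0]+.5)/4-.5+285,(p[1]+.5)/4-.5+155)
def fit(obs,x0):
    def f(x):
        r=[]
        for cam,px,L in obs:
            P=R.from_euler('z',x[2]).apply(np.array(L)/1000)+[x[0],x[1],0]
            r+=list(proj(cam,P)[0]-px)
        return np.array(r)
    o=least_squares(f,x0,loss='soft_l1'); return o.x,np.round(f(o.x).reshape(-1,2),1)
S,D='scene0','side0'
st=[(S,s(p),l) for p,l in [((190,32),(-113,-40,12)),((310,72),(-113,40,12)),((165,375),(113,40,12)),((40,328),(113,-40,12))]]
sd=[(D,d(p),l) for p,l in [((173,458),(-113,40,12)),((530,369),(113,40,12)),((590,465),(113,-40,12)),((217,558),(-113,-40,12))]]
rs=[(S,s(p),l) for p,l in [((592,73),(-13,-40,130)),((707,143),(-13,40,130)),((685,158),(13,40,130)),((570,90),(13,-40,130)),((478,218),(45,-73,2)),((678,345),(45,73,2)),((503,142),(30,-73,70)),((708,268),(30,73,70)),((767,197),(-30,73,70))]]
rd=[(D,d(p),l) for p,l in [((98,37),(-13,40,130)),((137,37),(13,40,130)),((139,106),(13,-40,130)),((103,106),(-13,-40,130)),((62,300),(-45,-73,0)),((198,298),(45,-73,0))]]
for n,a,b,x0 in (('strip',st,sd,[.55,.05,.2]),('roller',rs,rd,[.43,.3,0])):
    for o in (a,b,a+b):
        x,r=fit(o,x0); print(n,x[:2].round(4),np.degrees(x[2]).round(2),r.tolist())
E
python3 fit.py
python3 -c "
from h import *
for p in [(177,190),(412,217),(438,347),(320,395)]: 
  print(p,ray('scene0',p,.05).round(3))"
```

```text
strip [0.5848 0.05  ] 15.33 [[0.5, 0.3], [-0.4, -0.2], [-0.1, -0.3], [0.0, 0.3]]
strip [0.5816 0.0454] 15.11 [[0.6, -0.3], [-0.3, 0.7], [-0.7, -0.0], [0.4, 0.0]]
strip [0.5832 0.0481] 15.35 [[0.3, -0.5], [-0.6, -1.1], [-0.3, -1.3], [-0.1, -0.7], [1.2, -1.1], [-0.0, -0.3], [-0.2, -1.1], [1.2, -0.8]]
roller [0.4382 0.2745] -0.06 [[0.3, -2.3], [1.4, -2.0], [0.7, 2.3], [-0.5, 1.2], [-0.2, -0.6], [0.5, -0.2], [-1.5, -0.3], [0.1, 0.9], [-1.1, 0.3]]
roller [0.4377 0.2755] 0.55 [[-0.1, -1.2], [0.3, -1.6], [1.0, 0.3], [-0.6, 0.7], [-0.6, 0.8], [0.2, -0.1]]
roller [0.438  0.2746] 0.08 [[0.3, -2.3], [1.5, -2.1], [0.9, 2.3], [-0.5, 1.2], [-0.1, -0.5], [0.7, -0.3], [-1.4, -0.2], [0.2, 0.8], [-1.0, 0.2], [0.1, -1.0], [0.5, -1.4], [1.0, 0.6], [-0.6, 0.9], [-0.7, 1.0], [0.1, 0.2]]
(177, 190) [ 0.549 -0.281  0.05 ]
(412, 217) [0.265 0.242 0.05 ]
(438, 347) [0.526 0.466 0.05 ]
(320, 395) [0.762 0.325 0.05 ]
```

```bash
cat > plan.py <<'E'
import sys
from h import *
# usage: plan.py x y z yaw_deg(tool y axis, mod 180) n
def plan(x,y,z,yaw,n):
    s=ctrl.get_state(); p=np.array(s['eef_pos']); q=R.from_quat(s['tcp_rot'])
    k=np.radians(yaw); T=R.from_matrix(np.array([[-np.sin(k),np.cos(k),0],[np.cos(k),np.sin(k),0],[0,0,-1]]).T)
    # columns: tool x, y, z
    T=R.from_matrix(np.column_stack([[-np.sin(k),np.cos(k),0],[np.cos(k),np.sin(k),0],[0,0,-1]]))
    T2=T*R.from_euler('z',180,degrees=True)
    if (q.inv()*T2).magnitude()<(q.inv()*T).magnitude(): T=T2
    rv=(q.inv()*T).as_rotvec(); d=(np.array([x,y,z])-p)
    print('pos',p.round(4),'d',d.round(4),'rv deg',np.degrees(rv).round(2),'F',np.array(s['contact_force']).round(1),'t',s['time'],'open',round(s['opening'],3))
    for i in range(n):
        qi=q*R.from_rotvec(rv*i/n)
        print((qi.inv().apply(d/n)).round(4).tolist()+np.degrees(rv/n).round(2).tolist())
a=[float(v) for v in sys.argv[1:]]
plan(*a[:4],int(a[4]))
E
python3 plan.py .438 .2745 .22 0 10
```

```text
pos [0.2599 0.6224 0.2302] d [ 0.1781 -0.3479 -0.0102] rv deg [-1.100e-01  5.000e-02  6.732e+01] F [-0.2 -0.1 -0.6] t 0.15 open 1.001
[-0.0298, -0.0252, 0.0011, -0.01, 0.0, 6.73]
[-0.0326, -0.0216, 0.0011, -0.01, 0.0, 6.73]
[-0.0349, -0.0176, 0.001, -0.01, 0.0, 6.73]
[-0.0367, -0.0134, 0.001, -0.01, 0.0, 6.73]
[-0.038, -0.009, 0.001, -0.01, 0.0, 6.73]
[-0.0388, -0.0045, 0.001, -0.01, 0.0, 6.73]
[-0.0391, 0.0001, 0.001, -0.01, 0.0, 6.73]
[-0.0388, 0.0047, 0.001, -0.01, 0.0, 6.73]
[-0.038, 0.0092, 0.001, -0.01, 0.0, 6.73]
[-0.0366, 0.0136, 0.001, -0.01, 0.0, 6.73]
```

apply_moves(
  moves=[
    [[-0.03,-0.025,0.001,0,0,6.7,-1],[-0.033,-0.022,0.001,0,0,6.7,-1],[-0.035,-0.018,0.001,0,0,6.7,-1],[-0.037,-0.013,0.001,0,0,6.7,-1],[-0.038,-0.009,0.001,0,0,6.7,-1],[-0.039,-0.0045,0.001,0,0,6.7,-1],[-0.039,0,0.001,0,0,6.7,-1],[-0.039,0.005,0.001,0,0,6.7,-1],[-0.038,0.009,0.001,0,0,6.7,-1],[-0.037,0.014,0.001,0,0,6.7,-1],[0,0,0,0,0,0,-1]],
  ],
)

```text
time: 1.25
eef_pos: [0.4365, 0.2569, 0.2156]
tcp_rot: [0.721, 0.693, -0.003, 0.0]
contact_force: [-0.2, -0.5, -0.6]
opening: 1.0
```

```bash
python3 plan.py .438 .2745 .22 0 2; python3 -c "
from h import *
snap('wrist','w1')"
```

```text
pos [0.4365 0.2569 0.2156] d [0.0015 0.0176 0.0044] rv deg [-0.25  0.31 -2.24] F [-0.2 -0.5 -0.6] t 1.25 open 1.0
[0.0088, 0.0004, -0.0023, -0.13, 0.16, -1.12]
[0.0088, 0.0006, -0.0022, -0.13, 0.16, -1.12]
```

View pics/w1.png

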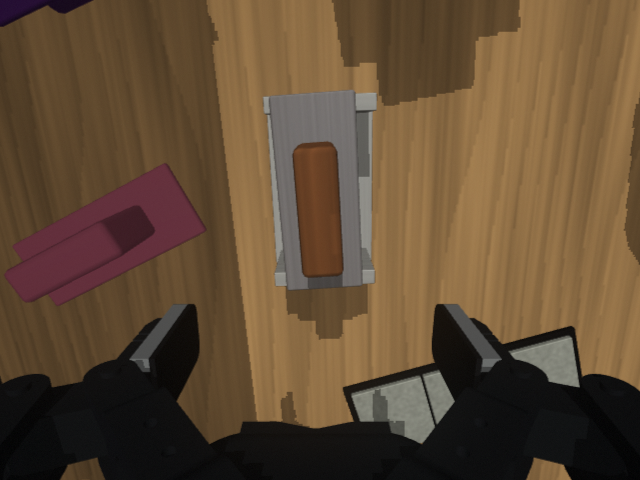

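Wrist view: the roller's plate corners are at (271,97), (356,92), (360,289) and (286,291), and its grip top spans (293–344, 142–277). I'll refine the roller pose with these points.

```bash
cat >> fit.py <<'E'
print('---')
W='w1'
w=[(W,p,l) for p,l in [((272,97),(-30,73,70)),((355,92),(30,73,70)),((361,288),(30,-73,70)),((287,291),(-30,-73,70)),((294,144),(-13,40,130)),((335,142),(13,40,130)),((344,276),(13,-40,130)),((303,278),(-13,-40,130))]]
r=[(W,p,l) for p,l in [((264,97),(-40,72,64)),((376,94),(40,72,64)),((375,283),(40,-72,64)),((276,286),(-40,-72,64))]]
for o in (w,r,w+rs+rd):
    x,rr=fit(o,[.438,.2745,0]); print(x[:2].round(4),np.degrees(x[2]).round(2),rr.tolist())
w=[(W,p,l) for p,l in [((345,388),(-120,45,6)),((573,328),(120,45,6))]]
x,rr=fit(w,[.58,.05,.26]); print(x[:2].round(4),np.degrees(x[2]).round(2),rr.tolist())
E
python3 fit.py | sed -n '/---/,$p'
```

```text
---
[0.4395 0.2758] 1.19 [[-2.5, -2.6], [1.8, -3.2], [1.3, -2.1], [-0.5, -1.0], [-1.4, 3.1], [3.7, 2.3], [0.2, 0.5], [-0.6, 0.8]]
[0.4424 0.2747] -0.34 [[-0.8, 0.0], [1.2, -1.0], [0.1, 0.6], [-0.3, 0.5]]
[0.4394 0.2755] 0.9 [[-2.2, -2.4], [2.1, -2.5], [0.6, -1.5], [-1.2, -0.8], [-1.3, 3.6], [3.7, 3.0], [-0.4, 1.1], [-1.2, 1.2], [0.1, -1.5], [1.6, -1.7], [1.1, 2.8], [-0.6, 2.1], [-0.2, 0.6], [1.1, 0.2], [-1.6, 0.8], [0.7, 1.2], [-0.9, 0.4], [0.4, -1.2], [0.8, -1.6], [1.8, 0.3], [0.2, 0.7], [0.2, 0.9], [1.0, -0.2]]
[0.5843 0.0485] 15.01 [[-2.5, 0.3], [1.8, -0.1]]
```

```bash
python3 plan.py .4392 .2755 .12 0.8 5
```

```text
pos [0.4357 0.2584 0.2156] d [ 0.0035  0.0171 -0.0956] rv deg [-0.29  0.25 -2.88] F [-0.3  0.2 -0.3] t 1.3 open 1.002
[0.0035, 0.0007, 0.0191, -0.06, 0.05, -0.58]
[0.0035, 0.0007, 0.0191, -0.06, 0.05, -0.58]
[0.0035, 0.0007, 0.0191, -0.06, 0.05, -0.58]
[0.0035, 0.0007, 0.0191, -0.06, 0.05, -0.58]
[0.0034, 0.0007, 0.0191, -0.06, 0.05, -0.58]
```

apply_moves(
  moves=[
    [[0.0085,0.002,0.005,0,0,-1,-1],[0.0085,0.002,0.01,-0.1,0.1,-0.7,-1],[0,0,0.02,-0.1,0.1,-0.6,-1],[0,0,0.02,0,0,-0.6,-1],[0,0,0.02,0,0,0,-1],[0,0,0.01,0,0,0,-1],[0,0,0,0,0,0,-1]],
  ],
)

```text
time: 2.0
eef_pos: [0.4362, 0.2859, 0.1236]
tcp_rot: [0.694, 0.72, -0.001, -0.002]
contact_force: [0.8, -0.3, -0.2]
opening: 0.996
```

```bash
python3 plan.py .4392 .2755 .082 0.8 3
```

```text
pos [0.4362 0.2859 0.1236] d [ 0.003  -0.0104 -0.0416] rv deg [-0.22 -0.09  1.26] F [ 0.8 -0.3 -0.2] t 2.0 open 0.996
[-0.0035, 0.0009, 0.0138, -0.07, -0.03, 0.42]
[-0.0035, 0.0009, 0.0138, -0.07, -0.03, 0.42]
[-0.0035, 0.0009, 0.0139, -0.07, -0.03, 0.42]
```

apply_moves(
  moves=[
    [[-0.004,0.001,0,0,0,0.5,-1],[-0.004,0.001,0,0,0,0.5,-1],[0,0,0.01,-0.1,0,0,-1],[0,0,0.01,0,0,0,-1],[0,0,0.01,0,0,0,-1],[0,0,0,0,0,0,-1],[0,0,0,0,0,0,-1]],
  ],
)

```text
time: 2.7
eef_pos: [0.4401, 0.2791, 0.0935]
tcp_rot: [0.7, 0.714, 0.002, -0.0]
contact_force: [-0.7, 0.4, 0.2]
opening: 0.997
```

```bash
python3 plan.py .4392 .2755 .082 0.8 2
```

```text
pos [0.4401 0.2791 0.0935] d [-0.0009 -0.0036 -0.0115] rv deg [ 0.15 -0.19  0.29] F [-0.7  0.4  0.2] t 2.7 open 0.997
[-0.0018, -0.0005, 0.0057, 0.07, -0.09, 0.15]
[-0.0018, -0.0005, 0.0057, 0.07, -0.09, 0.15]
```

apply_moves(
  moves=[
    [[-0.002,0,0.005,0,0,0.2,-1],[-0.001,0,0.006,0,0,0.1,-1],[0,0,0,0,0,0,-0.5],[0,0,0,0,0,0,0],[0,0,0,0,0,0,0.5],[0,0,0,0,0,0,1],[0,0,0,0,0,0,1],[0,0,0,0,0,0,1],[0,0,0,0,0,0,1]],
  ],
  force=60,
)

```text
time: 3.6
eef_pos: [0.4405, 0.276, 0.0822]
tcp_rot: [0.702, 0.712, 0.003, -0.0]
contact_force: [-1.0, -0.6, -0.4]
opening: 0.299
```

```bash
python3 plan.py .4392 .2755 .16 0.8 1
```

```text
pos [0.4405 0.276  0.0822] d [-0.0013 -0.0005  0.0778] rv deg [ 0.2  -0.22 -0.04] F [-1.  -0.6 -0.4] t 3.6 open 0.299
[-0.0002, -0.0011, -0.0778, 0.2, -0.22, -0.04]
```

apply_moves(
  moves=[
    [[0,0,-0.005,0,0,0,1],[0,0,-0.01,0,0,0,1],[0,0,-0.015,0,0,0,1],[0,0,-0.02,0,0,0,1],[0,0,-0.02,0,0,0,1],[0,0,-0.01,0,0,0,1],[0,0,0,0,0,0,1]],
  ],
  force=100,
)

```text
time: 4.3
eef_pos: [0.4366, 0.2744, 0.163]
tcp_rot: [0.702, 0.712, -0.002, -0.002]
contact_force: [0.4, -1.0, -3.4]
opening: 0.293
```

```bash
python3 plan.py .4836 .0212 .16 15.2 9; python3 -c "
from h import *
snap('side','s1')
im=cv2.imread('pics/s1.png');cv2.imwrite('pics/s1c.png',cv2.resize(im[60:310,180:480],None,fx=2,fy=2))"
```

```text
pos [0.4366 0.2744 0.163 ] d [ 0.047  -0.2532 -0.003 ] rv deg [ -0.31  -0.07 -14.44] F [ 0.4 -1.  -3.4] t 4.3 open 0.293
[-0.0282, 0.0049, 0.0003, -0.03, -0.01, -1.6]
[-0.0283, 0.0041, 0.0003, -0.03, -0.01, -1.6]
[-0.0284, 0.0033, 0.0003, -0.03, -0.01, -1.6]
[-0.0285, 0.0025, 0.0003, -0.03, -0.01, -1.6]
[-0.0286, 0.0017, 0.0003, -0.03, -0.01, -1.6]
[-0.0286, 0.0009, 0.0003, -0.03, -0.01, -1.6]
[-0.0286, 0.0001, 0.0003, -0.03, -0.01, -1.6]
[-0.0286, -0.0007, 0.0003, -0.03, -0.01, -1.6]
[-0.0286, -0.0015, 0.0003, -0.03, -0.01, -1.6]
```

View pics/s1c.png

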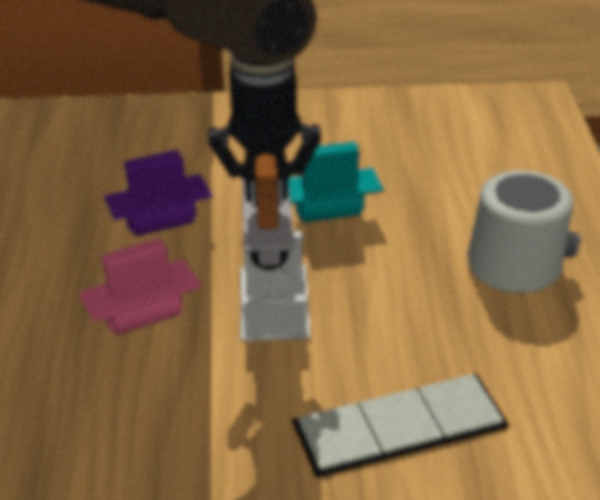

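The roller is lifted clear of the rest, its drum visible at about (268,258) in the crop. The force reading of −3.4 N matches its weight.

apply_moves(
  moves=[
    [[-0.014,0.002,0,0,0,-1,1],[-0.028,0.004,0,0,0,-1.6,1],[-0.032,0.004,0,0,0,-1.6,1],[-0.032,0.003,0,0,0,-1.6,1],[-0.032,0.002,0,0,0,-1.6,1],[-0.032,0.001,0,0,0,-1.6,1],[-0.03,0,0,0,0,-1.6,1],[-0.025,0,0,0,0,-1.6,1],[-0.015,-0.001,0,0,0,-1.4,1],[-0.01,-0.001,0,0,0,-0.8,1],[0,0,0,0,0,0,1],[0,0,0,0,0,0,1]],
  ],
)

```text
time: 5.55
eef_pos: [0.4726, 0.018, 0.1457]
tcp_rot: [0.603, 0.797, -0.01, -0.013]
contact_force: [-0.2, 0.2, -3.7]
opening: 0.293
```

```bash
python3 plan.py .4836 .0212 .095 15.2 5; python3 -c "
from h import *
snap('wrist','w2')"
```

```text
pos [0.4726 0.018  0.1457] d [ 0.011   0.0032 -0.0507] rv deg [-1.8  -0.55  0.59] F [-0.2  0.2 -3.7] t 5.55 open 0.293
[-0.0001, 0.0026, 0.0101, -0.36, -0.11, 0.12]
[-0.0001, 0.0025, 0.0101, -0.36, -0.11, 0.12]
[-0.0, 0.0025, 0.0101, -0.36, -0.11, 0.12]
[-0.0, 0.0024, 0.0101, -0.36, -0.11, 0.12]
[0.0, 0.0024, 0.0101, -0.36, -0.11, 0.12]
```

View pics/w2.png

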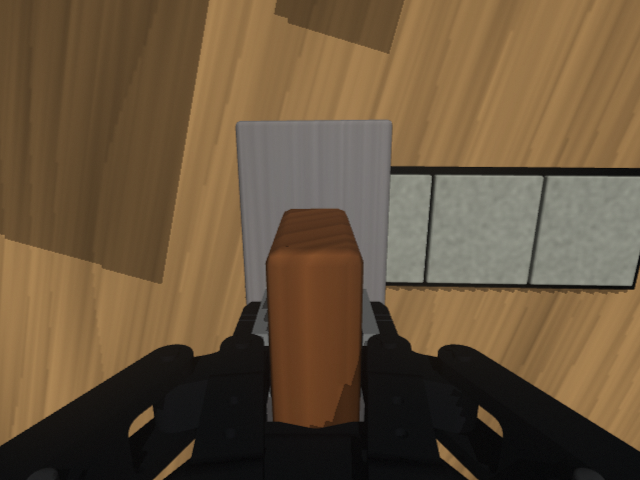

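The wrist view shows the roller aligned with the strip in yaw, over tile 1. The tile seams run (433,175)–(425,283) and (545,177)–(530,284).

```bash
cat >> fit.py <<'E'
print('+++')
W='w2'
w=[(W,p,l) for p,l in [((433,175),(-38,40,12)),((425,283),(-38,-40,12)),((545,177),(38,40,12)),((530,284),(38,-40,12)),((635,286),(113,-40,12))]]
x,rr=fit(w,[.58,.05,.26]); print(x[:2].round(4),np.degrees(x[2]).round(2),rr.tolist())
E
python3 fit.py | sed -n '/+++/,$p'
```

```text
+++
[0.5848 0.0482] 16.01 [[0.8, 0.6], [0.5, 0.5], [0.5, -1.4], [-1.0, 0.4], [-2.2, -0.7]]
```

apply_moves(
  moves=[
    [[0,0.003,0.004,-0.5,-0.2,0.2,1],[0,0.003,0.008,-0.5,-0.2,0.2,1],[0,0.003,0.01,-0.4,-0.1,0.2,1],[0,0.002,0.01,-0.3,0,0,1],[0,0,0.008,0,0,0,1],[0,0,0,0,0,0,1],[0,0,0,0,0,0,1]],
  ],
)

```text
time: 6.3
eef_pos: [0.4819, 0.0247, 0.1006]
tcp_rot: [0.606, 0.796, -0.0, -0.001]
contact_force: [0.5, -0.5, -3.2]
opening: 0.294
```

```bash
python3 plan.py .4836 .0212 .082 15.2 2
```

```text
pos [0.4819 0.0247 0.1006] d [ 0.0017 -0.0035 -0.0186] rv deg [-0.1  -0.1   0.21] F [ 0.5 -0.5 -3.2] t 6.3 open 0.294
[-0.0019, 0.0003, 0.0093, -0.05, -0.05, 0.11]
[-0.0019, 0.0003, 0.0093, -0.05, -0.05, 0.11]
```

apply_moves(
  moves=[
    [[-0.0015,0.001,0.006,0,0,0.1,1],[-0.0015,0,0.006,0,0,0,1],[0,0,0.004,0,0,0,1],[0,0,0.004,0,0,0,1],[0,0,0,0,0,0,1]],
  ],
)

```text
time: 6.8
eef_pos: [0.4857, 0.0215, 0.081]
tcp_rot: [0.607, 0.795, 0.001, 0.001]
contact_force: [0.3, 0.6, -3.3]
opening: 0.292
```

```bash
python3 plan.py .4836 .0212 .077 15.2 1
```

```text
pos [0.4857 0.0215 0.081 ] d [-0.0021 -0.0003 -0.004 ] rv deg [ 0.13 -0.01  0.08] F [ 0.3  0.6 -3.3] t 6.8 open 0.292
[0.0003, -0.0021, 0.004, 0.13, -0.01, 0.08]
```

apply_moves(
  moves=[
    [[0,-0.003,0.002,0.1,0,0,1],[0,0,0.002,0,0,0,1],[0,0,0.002,0,0,0,1]],
  ],
)

```text
time: 7.1
eef_pos: [0.4861, 0.0211, 0.0789]
tcp_rot: [0.607, 0.794, 0.003, 0.002]
contact_force: [-1.1, 3.0, 4.9]
opening: 0.293
```

apply_moves(
  moves=[
    [[0,0,0.002,0,0,0,1],[0,0,0.002,0,0,0,1]],
  ],
)

```text
time: 7.3
eef_pos: [0.4883, 0.0218, 0.0778]
tcp_rot: [0.607, 0.794, 0.005, 0.004]
contact_force: [-1.0, 1.7, 6.0]
opening: 0.294
```

apply_moves(
  moves=[
    [[0,-0.003,0.003,0.4,0,0,1],[0,-0.003,0.003,0.3,0,0,1],[0,0,0.003,0,0,0,1]],
  ],
)

```text
time: 7.6
eef_pos: [0.4895, 0.0219, 0.077]
tcp_rot: [0.608, 0.794, 0.007, 0.005]
contact_force: [-2.3, 5.2, 11.0]
opening: 0.293
```

apply_moves(
  moves=[
    [[0,0,0.003,0,0,0,1],[0,0,0.003,0,0,0,1]],
  ],
)

```text
time: 7.8
eef_pos: [0.4944, 0.0233, 0.077]
tcp_rot: [0.608, 0.794, 0.011, 0.008]
contact_force: [-1.9, 4.8, 11.0]
opening: 0.291
```

```bash
python3 plan.py .4836 .0212 .077 15.3 1
```

```text
pos [0.4944 0.0233 0.077 ] d [-0.0108 -0.0021  0.    ] rv deg [ 1.54 -0.04 -0.22] F [-1.9  4.8 11. ] t 7.8 open 0.291
[0.0007, -0.011, -0.0003, 1.54, -0.04, -0.22]
```

apply_moves(
  moves=[
    [[0,-0.006,0.003,1,0,0,1],[0,-0.006,0.003,1,0,0,1],[0,-0.005,0.003,0.7,0,0,1]],
  ],
)

```text
time: 8.1
eef_pos: [0.486, 0.0209, 0.077]
tcp_rot: [0.609, 0.793, -0.001, -0.001]
contact_force: [0.0, 3.7, 10.1]
opening: 0.289
```

```bash
python3 plan.py .4836 .0212 .077 15.3 1
```

```text
pos [0.486  0.0209 0.077 ] d [-0.0024  0.0003  0.    ] rv deg [-0.15 -0.02 -0.29] F [ 0.   3.7 10.1] t 8.1 open 0.289
[0.0009, -0.0023, -0.0, -0.15, -0.02, -0.29]
```

apply_moves(
  moves=[
    [[0,-0.005,0.005,0.3,0,-0.3,1],[0,-0.003,0.005,0.3,0,0,1],[0,0.004,0.005,0.3,0,0,1],[0,0.008,0.005,0.3,0,0,1],[0,0.008,0.005,0.3,0,0,1]],
  ],
)

```text
time: 8.6
eef_pos: [0.5167, 0.0293, 0.0769]
tcp_rot: [0.609, 0.793, 0.006, 0.003]
contact_force: [-2.8, 5.2, 16.5]
opening: 0.294
```

```bash
cat > st.py <<'E'
from h import *
s=ctrl.get_state(); p=np.array(s['eef_pos'])
k=np.radians(15.3); v=p[:2]-[.5845,.0484]
T=R.from_matrix(np.column_stack([[-np.sin(k),np.cos(k),0],[np.cos(k),np.sin(k),0],[0,0,-1]]))
print('local mm',(1e3*np.array([v@[np.cos(k),np.sin(k)],v@[-np.sin(k),np.cos(k)]])).round(1),'z',p[2].round(4),'rv',np.degrees((R.from_quat(s['tcp_rot']).inv()*T).as_rotvec()).round(2),'F',np.array(s['contact_force']).round(1),s['time'],s['opening'].round(3))
E
python3 st.py
```

```text
Traceback (most recent call last):
  File "st.py", line 5, in <module>
    print('local mm',(1e3*np.array([v@[np.cos(k),np.sin(k)],v@[-np.sin(k),np.cos(k)]])).round(1),'z',p[2].round(4),'rv',np.degrees((R.from_quat(s['tcp_rot']).inv()*T).as_rotvec()).round(2),'F',np.array(s['contact_force']).round(1),s['time'],s['opening'].round(3))
                                                                                                                                                                                                                                                 ^^^^^^^^^^^^^^^^^^
AttributeError: 'float' object has no attribute 'round'
```

apply_moves(
  moves=[
    [[0,0.005,0.005,0.6,0,0,1],[0,0.005,0.005,0.5,0,0,1],[0,0.005,0.005,0.5,0,0,1],[0,0.005,0.005,0.4,0,0,1]],
  ],
)

```text
time: 9.0
eef_pos: [0.5497, 0.0383, 0.0768]
tcp_rot: [0.609, 0.793, 0.001, -0.001]
contact_force: [-1.1, 4.5, 15.3]
opening: 0.292
```

```bash
sed -i "s/,s\['opening'\].round(3)/,round(s['opening'],3)/" st.py && python3 st.py
```

```text
local mm [-36.2  -0.5] z 0.0768 rv [ 0.07 -0.14 -0.37] F [-1.1  4.5 15.3] 9.0 0.292
```

apply_moves(
  moves=[
    [[0,0.005,0.005,0.3,0,-0.2,1],[0,0.005,0.005,0.4,0,-0.1,1],[0,0.005,0.005,0.4,0,0,1],[0,0.005,0.005,0.4,0,0,1],[0,0.005,0.005,0.4,0,0,1]],
  ],
)

```text
time: 9.5
eef_pos: [0.5935, 0.0505, 0.077]
tcp_rot: [0.609, 0.793, 0.004, 0.002]
contact_force: [-1.1, 3.7, 14.0]
opening: 0.293
```

```bash
python3 st.py
```

```text
local mm [ 9.2 -0.3] z 0.077 rv [ 0.55 -0.1  -0.35] F [-1.1  3.7 14. ] 9.5 0.293
```

apply_moves(
  moves=[
    [[0,0.005,0.005,0.5,0,-0.2,1],[0,0.005,0.005,0.4,0,-0.1,1],[0,0.005,0.006,0.4,0,0,1],[0,0.005,0.006,0.4,0,0,1],[0,0.005,0.005,0.4,0,0,1]],
  ],
)

```text
time: 10.0
eef_pos: [0.6346, 0.0619, 0.077]
tcp_rot: [0.608, 0.794, 0.003, 0.002]
contact_force: [-0.9, 2.9, 11.4]
opening: 0.289
```

```bash
python3 st.py
```

```text
local mm [51.9 -0.2] z 0.077 rv [ 0.36 -0.03 -0.23] F [-0.9  2.9 11.4] 10.0 0.289
```

apply_moves(
  moves=[
    [[0,0.005,0.007,0.4,0,-0.2,1],[0,0.005,0.007,0.4,0,0,1],[0,0.005,0.007,0.4,0,0,1],[0,0.005,0.007,0.4,0,0,1]],
  ],
)

```text
time: 10.4
eef_pos: [0.6738, 0.0729, 0.0769]
tcp_rot: [0.608, 0.794, 0.009, 0.008]
contact_force: [-2.0, 3.1, 15.9]
opening: 0.294
```

```bash
python3 st.py
```

```text
local mm [92.6  0. ] z 0.0769 rv [ 1.37  0.09 -0.24] F [-2.   3.1 15.9] 10.4 0.294
```

apply_moves(
  moves=[
    [[0,0.005,0.006,1,0,-0.2,1],[0,0.002,0.006,0.5,0,0,1],[0,0,0.005,0,0,0,1]],
  ],
)

```text
time: 10.7
eef_pos: [0.6931, 0.0784, 0.0768]
tcp_rot: [0.608, 0.794, 0.01, 0.009]
contact_force: [-0.4, 1.7, 7.7]
opening: 0.295
```

```bash
python3 st.py
```

```text
local mm [112.7   0.3] z 0.0768 rv [ 1.52  0.18 -0.19] F [-0.4  1.7  7.7] 10.7 0.295
```

At +113 mm, which is the far tile edge. Lift straight up and check the tiles.

apply_moves(
  moves=[
    [[0,-0.004,-0.01,1,0,0,1],[0,0,-0.02,0.5,0,0,1],[0,0,-0.02,0,0,0,1],[0,0,-0.02,0,0,0,1],[0,0,-0.015,0,0,0,1],[0,0,0,0,0,0,1],[0,0,0,0,0,0,1]],
  ],
)

```text
time: 11.4
eef_pos: [0.6852, 0.0772, 0.1561]
tcp_rot: [0.607, 0.794, -0.006, -0.002]
contact_force: [0.4, -0.8, -4.4]
opening: 0.289
```

```bash
python3 st.py; python3 -c "
from h import *
snap('side','s2');snap('scene','c2')
im=cv2.imread('pics/s2.png')[220:310,310:450];a=cv2.imread('pics/side0.png')[220:310,310:450]
b=cv2.imread('pics/c2.png')[225:335,225:315]
f=lambda i,s:cv2.resize(i,None,fx=s,fy=s,interpolation=cv2.INTER_CUBIC)
l=np.vstack([f(a,3.3),f(im,3.3)]); b=cv2.resize(b,(int(90*l.shape[0]/110),l.shape[0])); o=np.hstack([l,b]);s=min(1,800/o.shape[1]);cv2.imwrite('pics/s2c.png',f(o,s))"; python3 plan.py .4405 .276 .165 0.4 10
```

```text
local mm [104.7   1.2] z 0.1561 rv [-0.67  0.17 -0.09] F [ 0.4 -0.8 -4.4] 11.4 0.289
pos [0.6852 0.0772 0.1559] d [-0.2447  0.1988  0.0091] rv deg [-0.66  0.25 14.8 ] F [-0.2 -0.5 -4. ] t 11.5 open 0.294
[0.0256, -0.0184, -0.0008, -0.07, 0.02, 1.48]
[0.0251, -0.0191, -0.0008, -0.07, 0.02, 1.48]
[0.0246, -0.0197, -0.0008, -0.07, 0.02, 1.48]
[0.0241, -0.0203, -0.0008, -0.07, 0.02, 1.48]
[0.0236, -0.021, -0.0008, -0.07, 0.02, 1.48]
[0.023, -0.0216, -0.0008, -0.07, 0.02, 1.48]
[0.0225, -0.0221, -0.0008, -0.07, 0.02, 1.48]
[0.0219, -0.0227, -0.0009, -0.07, 0.02, 1.48]
[0.0213, -0.0233, -0.0009, -0.07, 0.02, 1.48]
[0.0207, -0.0238, -0.0009, -0.07, 0.02, 1.48]
```

View pics/s2c.png

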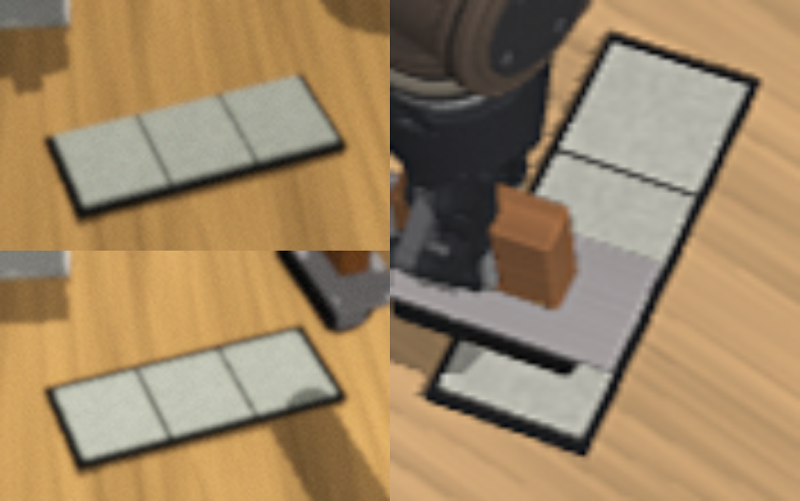

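The tiles are now level with the foam: a black rim shows all round each one in the lower-left and right crops, unlike before. TCP height held at 0.077 throughout the roll, which corresponds to fully down. Next, back to the rest.

apply_moves(
  moves=[
    [[0.013,-0.009,-0.003,-0.3,0.1,1.2,1],[0.025,-0.019,-0.003,-0.3,0.1,1.5,1],[0.025,-0.02,-0.003,0,0,1.5,1],[0.024,-0.02,-0.003,0,0,1.5,1],[0.024,-0.021,-0.002,0,0,1.5,1],[0.023,-0.022,-0.001,0,0,1.5,1],[0.022,-0.022,-0.001,0,0,1.5,1],[0.018,-0.019,-0.001,0,0,1.3,1],[0.012,-0.013,0,0,0,1,1],[0.006,-0.006,0,0,0,0.5,1],[0,0,0,0,0,0,1],[0,0,0,0,0,0,1]],
  ],
)

```text
time: 12.7
eef_pos: [0.472, 0.2429, 0.1598]
tcp_rot: [0.698, 0.716, -0.009, -0.006]
contact_force: [0.3, 0.5, -4.1]
opening: 0.289
```

```bash
python3 plan.py .441 .276 .165 0.2 3
```

```text
pos [0.472  0.2429 0.1598] d [-0.031   0.0331  0.0052] rv deg [-1.24  0.22  1.33] F [ 0.3  0.5 -4.1] t 12.7 open 0.289
[0.0113, -0.0101, -0.0015, -0.41, 0.07, 0.44]
[0.0112, -0.0102, -0.0016, -0.41, 0.07, 0.44]
[0.0111, -0.0102, -0.0017, -0.41, 0.07, 0.44]
```

apply_moves(
  moves=[
    [[0.01,-0.009,-0.001,-0.4,0.1,0.4,1],[0.01,-0.009,-0.002,-0.4,0.1,0.4,1],[0.009,-0.008,-0.002,-0.3,0,0.3,1],[0.003,-0.003,0,-0.1,0,0.2,1],[0,0,0,0,0,0,1],[0,0,0,0,0,0,1]],
  ],
)

```text
time: 13.3
eef_pos: [0.4434, 0.2744, 0.1651]
tcp_rot: [0.708, 0.706, 0.0, 0.0]
contact_force: [-0.2, -0.4, -3.3]
opening: 0.294
```

```bash
python3 plan.py .441 .276 .12 0.2 3
```

```text
pos [0.4434 0.2744 0.1651] d [-0.0024  0.0016 -0.0451] rv deg [ 0.06  0.   -0.37] F [-0.2 -0.4 -3.3] t 13.3 open 0.294
[0.0005, -0.0008, 0.015, 0.02, 0.0, -0.12]
[0.0005, -0.0008, 0.015, 0.02, 0.0, -0.12]
[0.0005, -0.0008, 0.015, 0.02, 0.0, -0.12]
```

apply_moves(
  moves=[
    [[0.001,-0.001,0.008,0,0,-0.2,1],[0.001,-0.001,0.012,0,0,-0.2,1],[0,0,0.012,0,0,0,1],[0,0,0.01,0,0,0,1],[0,0,0,0,0,0,1],[0,0,0,0,0,0,1]],
  ],
)

```text
time: 13.9
eef_pos: [0.4413, 0.275, 0.1173]
tcp_rot: [0.706, 0.708, -0.001, -0.0]
contact_force: [0.3, 0.9, -4.3]
opening: 0.291
```

```bash
python3 plan.py .441 .276 .083 0.2 3
```

```text
pos [0.4413 0.275  0.1173] d [-0.0003  0.001  -0.0343] rv deg [-0.13  0.09 -0.07] F [ 0.3  0.9 -4.3] t 13.9 open 0.291
[0.0004, -0.0001, 0.0114, -0.04, 0.03, -0.02]
[0.0004, -0.0001, 0.0114, -0.04, 0.03, -0.02]
[0.0003, -0.0001, 0.0114, -0.04, 0.03, -0.02]
```

apply_moves(
  moves=[
    [[0,0,0.008,0,0,0,1],[0,0,0.01,0,0,0,1],[0,0,0.007,0,0,0,1],[0,0,0.004,0,0,0,1],[0,0,0,0,0,0,1],[0,0,0,0,0,0,1]],
  ],
)

```text
time: 14.5
eef_pos: [0.4418, 0.2751, 0.0862]
tcp_rot: [0.706, 0.708, -0.001, 0.0]
contact_force: [-0.2, -0.2, -3.8]
opening: 0.29
```

```bash
python3 plan.py .441 .276 .082 0.2 3
```

```text
pos [0.4418 0.2751 0.0862] d [-0.0008  0.0009 -0.0042] rv deg [-0.06  0.07 -0.06] F [-0.2 -0.2 -3.8] t 14.5 open 0.29
[0.0003, -0.0003, 0.0014, -0.02, 0.02, -0.02]
[0.0003, -0.0003, 0.0014, -0.02, 0.02, -0.02]
[0.0003, -0.0003, 0.0014, -0.02, 0.02, -0.02]
```

apply_moves(
  moves=[
    [[0,0,0.002,0,0,0,1],[0,0,0.002,0,0,0,1],[0,0,0.001,0,0,0,1],[0,0,0,0,0,0,1]],
  ],
)

```text
time: 14.9
eef_pos: [0.4429, 0.2755, 0.0827]
tcp_rot: [0.706, 0.708, 0.0, 0.001]
contact_force: [0.5, 0.4, -3.3]
opening: 0.294
```

apply_moves(
  moves=[
    [[0,-0.001,0.001,0,0,0,1],[0,0,0.001,0,0,0,1],[0,0,0,0,0,0,1]],
  ],
)

```text
time: 15.2
eef_pos: [0.443, 0.2757, 0.0825]
tcp_rot: [0.706, 0.708, 0.001, 0.001]
contact_force: [-0.7, 1.0, -1.5]
opening: 0.294
```

apply_moves(
  moves=[
    [[0,0,0.001,0,0,0,1],[0,0,0,0,0,0,0.2],[0,0,0,0,0,0,0],[0,0,0,0,0,0,-0.5],[0,0,0,0,0,0,-1],[0,0,0,0,0,0,-1],[0,0,0,0,0,0,-1],[0,0,0,0,0,0,-1],[0,0,0,0,0,0,-1]],
  ],
)

```text
time: 16.1
eef_pos: [0.4448, 0.2766, 0.0828]
tcp_rot: [0.706, 0.708, 0.004, 0.002]
contact_force: [0.4, 0.2, -0.4]
opening: 0.996
```

```bash
python3 plan.py .441 .276 .2 0.2 1
```

```text
pos [0.4448 0.2766 0.0828] d [-0.0038 -0.0006  0.1172] rv deg [ 0.48 -0.11 -0.05] F [ 0.4  0.2 -0.4] t 16.1 open 0.996
[-0.0004, -0.0028, -0.1172, 0.48, -0.11, -0.05]
```

apply_moves(
  moves=[
    [[0,-0.001,-0.01,0,0,0,-1],[0,0,-0.02,0,0,0,-1],[0,0,-0.03,0,0,0,-1],[0,0,-0.03,0,0,0,-1],[0,0,-0.03,0,0,0,-1],[0,0,-0.02,0,0,0,-1],[0.02,0,0,0,0,0,-1],[0.03,0,0,0,0,0,-1],[0.03,0,0,0,0,0,-1],[0.01,0,0,0,0,0,-1],[0,0,0,0,0,0,-1]],
  ],
)

```text
time: 17.2
eef_pos: [0.4424, 0.3688, 0.2378]
tcp_rot: [0.707, 0.707, 0.007, 0.004]
contact_force: [0.2, 0.2, -0.3]
opening: 0.997
```

```bash
python3 -c "
from h import *
snap('side','s3');snap('scene','c3')
f=lambda i,s:cv2.resize(i,None,fx=s,fy=s,interpolation=cv2.INTER_CUBIC)
b=cv2.imread('pics/side0.png')[155:305,285:440]
a=cv2.imread('pics/s3.png')[155:305,285:440]
c=cv2.imread('pics/c3.png')[150:335,140:430]
l=np.hstack([f(a,2.6),f(b,2.6)]);c=cv2.resize(c,(330,210))
o=np.vstack([l[:390,:800],np.pad(c,((0,0),(0,l.shape[1]-330),(0,0)))[:,:800]]);cv2.imwrite('pics/s3c.png',o[:,:800])
print(o.shape)"
```

```text
(600, 800, 3)
```

View pics/s3c.png

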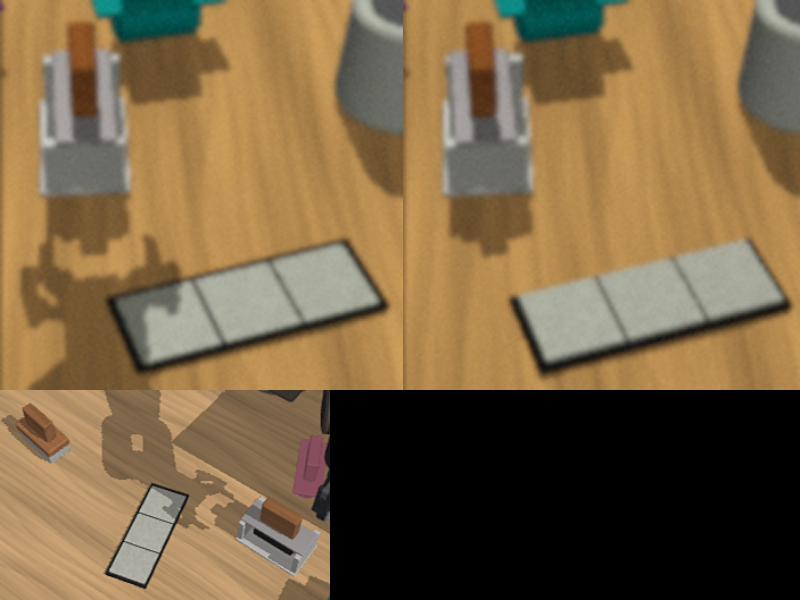

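The roller sits upright in its rest as at the start. All three tiles are down with a black rim all round, and the brush is unmoved. I'll hand the job in.

```bash
python3 -c "
from h import *
s=ctrl.get_state();print(s['time'],s['opening'],s['contact_force']);print(ctrl.sign_off())"
```

```text
17.3 0.9987243219102625 [ 0.49545048  0.3597978  -1.02441855]
the job is handed in; nothing more can be done
None
```

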